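# Start the clamp screw over the lens housing and hold it

## Robot

A 6-joint arm with a two-finger parallel gripper is mounted at the origin on the work surface. World frame = base frame: x ahead of the robot, y to its left, z up, the work surface at z = 0. Lengths are in mm, angles in rad, forces in N, time in s.
With the tool pointing down it reaches from about 225 to 725 mm from the base axis. Payload 3.1 kg.
Tool frame: the origin (TCP) lies midway between the tips of the shut fingers; the grasp point (between the pads) lies 19 mm behind it; y points along the fingers, x is the direction in which the jaws open and shut, and the axes are right-handed (so a half turn about y gives the same grasp; the last joint's range is limited). The gripper opens to 85 mm and grips with 20 to 120 N. Pads are 22 mm wide; open, the fingers measure 114 mm over their backs; the gripper's body (76 mm by 85 mm) begins 54 mm behind the grasp point. The pads swing forward as they close: fully open they stand 13 mm farther back than shut.
Start: joints at [-1.452, 0.048, 0.099, 1.622, 0, 1.443], TCP at [128.244, -509.088, 231.312] pointing down, gripper open.
Joint ranges: [-2.91, 2.91], [-0.99, 1.94], [-1.21, 1.42], [-2.12, 2.29], [-1.49, 1.47], [-3.14, 3.14]. Speed limits (rad/s): [2.79, 2.79, 3.14, 3.14, 3.14, 3.14].

## Interface

Orientations are given as a unit quaternion [w, x, y, z].
In Python, from cell import ctrl, imaging gives the robot as it stands.
- The arm moves only by the tool play_rows, never from a script. Its argument "series" is a list of rows, each a list of 7 numbers: the shift along the tool's x, y, z in mm, then the turn, a rotation vector about the tool's x, y, z in degrees, then the finger opening in mm, from 0 to 85.4. In form: [[x, y, z, wx, wy, wz, grip], ...]. A call has 1 to 20 rows; each row is the pose to reach, as a shift and turn from the pose commanded when the call began, along the tool's axes at that moment; what a row does not reach only later rows make up. A row lasts 1/8 s, in which the tool goes at most 62.5 mm and 10.7 degrees, less where a joint would pass 70% of its speed; a pose out of reach is approached as far as the arm can. A call with a gripper value outside its range is refused whole. The fingers move at their own pace and stop on an object; the grip force is fixed at half the most. Time passes only in rows, so rows that repeat a pose let the fingers close. It gives the time, the measured TCP pose, the force and the opening at its end, in the units of the state.
- ctrl.get_state(): the state, without advancing time (a new reading comes with each control period).
- imaging.read_camera(name): name is "scene" or "side" or "wrist"; returns (picture, depth): 384x512x3 uint8, red, green, blue; 384x512 float32, mm along the optical axis (not along the pixel's ray), 0 where there is no reading.
- imaging.get_calibration(name): a dict with "intrinsics" (3x3 intrinsics, pixels), "extrinsics" (4x4, takes a point from camera to world coordinates). Camera axes: x right, y up, looking along -z (the intrinsics and any distortion apply to the point x, -y, -z); pixel columns grow to the right and rows downward; lengths in mm; the calibration is good to about 2 mm. The wrist camera is an equidistant fisheye: a pixel r from the principal point sees the ray r / f radians off the axis. A picture is of the moment at which its call begins: read the wrist's pose just before it. get_calibration takes no time and is no camera call; for the wrist camera it gives the pose at the moment of the call.
- ctrl.close_job(): hands the job in, once; it reports no verdict.
Trained networks look in the newest picture that a camera, given by its name, has taken for a name from the list of things; names that differ only in an ending like _2 or _b are one class to them, and where a whole thing is asked for, a point or a joint stands for the part that bears it (a point fixed in the world has none). Each returns a list of dicts, best first, with "confidence" (0 to 1); they miss things now and then, are a little off and sometimes report something else, mostly with a low value. They report only what shows in the picture. A call takes as long as a camera call. They do not tell look-alikes from the thing itself.
- imaging.boxes_of(camera, name): "point" ([column, row] as shares, 0 to 1, of the picture: columns of its width, rows of its height, amid what is visible of it).
- imaging.landmark_of(camera, name): "point" ([column, row] as shares, 0 to 1, of the picture: columns of its width, rows of its height: a listed point, or the origin of a listed thing).
The state is a dict: "time": time; "joints": joint angles; "qvel": joint speeds; "effort": joint torques, N m; "tool_pos": TCP position; "orientation": TCP orientation; "wrist_force": force on the tool from outside, world axes, zero at the start; "ft_torque": the same for the moment, N m; "opening": finger opening in mm.
Only numpy, scipy, OpenCV 4.12 (cv2) and the standard library are available. Lean on these libraries where they do the work, as an engineer would, in place of code of your own. Each camera call takes 0.05 s, during which the arm holds its last target.

## Task

On the fixture plate, start the clamp screw of the station that holds the lens housing (the other station only has a flat blanking plate; leave its screw alone). With the crank handle, turn the screw backward, anticlockwise from above, until it drops off the start of its thread, then turn it forward one full turn from there. Finish while still gripping that handle, keeping the started screw where it is, and do not shift the housing, the blanking plate or the things standing around.

Things in the scene. Friction and masses are not known exactly. Their poses are not given: they have to be found in the camera images.
- fixture: Fixed aluminium plate, 185 x 340 x 20 mm, with two equal clamp stations side by side. Origin on the table, midway between the two screw axes; its y axis runs from the right screw to the left one, 100 mm from the origin to each; the seats for workpieces lie 65 mm from the line of the screws on its +x side (away from the robot).
- axis_l (a point): Point on the upright axis of the left (+y at fixture yaw 0) clamp screw, at the top of its threaded steel boss (50 mm diameter, top 60 mm above the table). Its crank turns about this axis.
- grip_l: Black round handle sleeve of the left screw's crank: upright, 20 mm diameter, 36 mm tall, 45 mm from the screw axis; origin at the centre of its underside, at the start about 110 mm above the table. It spins freely on its pin, so a gripper that keeps its direction can lead it round a circle of 45 mm radius; 1 to 2 N turn the crank. Take it from above by its upper half.
- turn_l (a joint): Angle of the left (+y at fixture yaw 0) screw in rad, any number of turns; grows when turned forward (clockwise seen from above). Its zero means nothing for the thread: where the thread starts differs every time.
- sink_l (a joint): How deep the left screw sits, in m; at most 0.022. Right-hand thread, 8 mm a turn. At the start it only rests by its weight on top of the first thread (0.001 to 0.007). Turned backward it climbs slowly to 0, then drops 8 mm at once past the thread's start; turned forward from there it sinks 8 mm a turn. A forward turn without that drop does not count.
- axis_r (a point): Point on the upright axis of the right (-y at fixture yaw 0) clamp screw, at the top of its threaded steel boss (50 mm diameter, top 60 mm above the table). Its crank turns about this axis.
- grip_r: Black round handle sleeve of the right screw's crank: upright, 20 mm diameter, 36 mm tall, 45 mm from the screw axis; origin at the centre of its underside, at the start about 110 mm above the table. It spins freely on its pin, so a gripper that keeps its direction can lead it round a circle of 45 mm radius; 1 to 2 N turn the crank. Take it from above by its upper half.
- turn_r (a joint): Angle of the right (-y at fixture yaw 0) screw in rad, any number of turns; grows when turned forward (clockwise seen from above). Its zero means nothing for the thread: where the thread starts differs every time.
- sink_r (a joint): How deep the right screw sits, in m; at most 0.022. Right-hand thread, 8 mm a turn. At the start it only rests by its weight on top of the first thread (0.001 to 0.007). Turned backward it climbs slowly to 0, then drops 8 mm at once past the thread's start; turned forward from there it sinks 8 mm a turn. A forward turn without that drop does not count.
- housing: Loose lens housing: aluminium block 66 x 62 x 38 mm with a round black lens barrel 30 mm wide and 9 mm high on top. Origin at the centre of its underside. It sits on the seat of one station, left or right, its edge under that station's 68 mm clamp disc.
- blank: Loose flat aluminium blanking plate, 66 x 62 x 12 mm, on the seat of the other, unused station. Origin at the centre of its underside.
- bottle: Bystander: white plastic bottle, 48 mm diameter, 110 mm tall. Origin at the centre of its underside.
- tray: Bystander: black open tray, 120 x 90 x 30 mm. Origin at the centre of its underside.
- driver: Bystander: screwdriver lying on the table. Origin near its middle.
- pin_l (a point): Top of the thin steel pin that carries the left sleeve, about 20 mm above the sleeve's top. The sleeve floats on the pin on a soft spring (80 N/m), about 9 mm down and 17 mm up from where it rests, so the gripper may stay at one height while the screw rises or sinks. The crank bar lies about 9 mm below the resting sleeve.
- pin_r (a point): Top of the thin steel pin that carries the right sleeve, about 20 mm above the sleeve's top. The sleeve floats on the pin on a soft spring (80 N/m), about 9 mm down and 17 mm up from where it rests, so the gripper may stay at one height while the screw rises or sinks. The crank bar lies about 9 mm below the resting sleeve.
Not all that is in view belongs to the job. Several things have the shape of the housing; the one meant has the colours described above.

How it is judged:
By the outcome, as a careful person would: the job done as asked, in the order asked, and still so for the second after the job is handed in, while the arm keeps its last pose, push and grip.
It also fails if it takes over 59 s, if anything falls off the work surface, if the arm or the gripper's body presses on something with over 40 N, if the wrist force passes 120 N, or if a joint passes its speed limit or range.

## Working session

There is one attempt and no reset: what is moved stays moved. The work goes in short steps, Python scripts to look and compute and a tool call to move; the robot and the scene stay as the last step left them, time stands still between calls to the robot, and variables do not carry over. Pictures are saved under pics/ and viewed, and the job is handed in when it is done.

Besides the shell and the picture viewer there is one more tool, called after "Call:" as name(argument=value, ...) on one line, values as JSON. play_rows: Moves the arm, as the interface text tells. Its arguments: {"type":"object","properties":{"series":{"type":"array"}},"required":["series"]}

```bash
ls; mkdir -p pics; python3 - <<'E'
from cell import ctrl, imaging
import cv2
s=ctrl.get_state();print(s)
for n in("scene","side","wrist"):
    p,d=imaging.read_camera(n); cv2.imwrite(f"pics/a_{n}.png",cv2.cvtColor(p,cv2.COLOR_RGB2BGR))
    c=imaging.get_calibration(n);print(n,c)
    for t in ("housing","blank","axis_l","axis_r","grip_l","grip_r","pin_l","pin_r","fixture"):
        print(t,[(round(r['confidence'],2),[round(float(r['point'][0])*512),round(float(r['point'][1])*384)]) for r in imaging.landmark_of(n,t)][:3])
print(ctrl.get_state()['time'])
E
```

```text
pics
{'time': 0.0, 'joints': array([-1.45175900e+00,  4.87234120e-02,  9.75715142e-02,  1.62197726e+00,
       -2.96446195e-05,  1.44301721e+00]), 'qvel': array([ 0.00071537, -0.00076566,  0.00110364,  0.0011229 , -0.00117272,
       -0.00093263]), 'effort': array([ 9.51697098e-05, -3.38780451e+01,  3.20015430e+01,  2.02332542e-02,
       -1.21319331e-04,  7.82257843e-06]), 'tool_pos': array([ 128.18309651, -508.48078095,  230.11816674]), 'orientation': array([ 0.55832304, -0.5571663 ,  0.43523761, -0.43406142]), 'wrist_force': array([-0.77878756,  0.05988957, -0.16260817]), 'ft_torque': array([0.02296802, 0.01225633, 0.03147782]), 'opening': 85.05846281031705}
scene {'intrinsics': array([[402.18334372,   0.        , 252.30593492],
       [  0.        , 402.18334372, 190.91267353],
       [  0.        ,   0.        ,   1.        ]]), 'extrinsics': array([[-1.00246827e-01, -5.43596928e-01,  8.33338439e-01,
         1.52116032e+03],
       [ 9.94958137e-01, -5.72778517e-02,  8.23258935e-02,
         7.36250759e+01],
       [ 2.97973268e-03,  8.37389770e-01,  5.46598110e-01,
         7.
[... 1374 characters left out ...]
]
pin_r [(0.9, [226, 139]), (0.69, [236, 185])]
fixture [(0.6, [246, 199])]
wrist {'intrinsics': array([[297.31863964,   0.        , 258.79633257],
       [  0.        , 297.31863964, 190.97273093],
       [  0.        ,   0.        ,   1.        ]]), 'extrinsics': array([[ 2.44414891e-01,  9.26431740e-01,  2.86331263e-01,
         1.99525265e+02],
       [-9.69668367e-01,  2.34169930e-01,  7.00549887e-02,
        -4.90895718e+02],
       [-2.14900654e-03, -2.94768850e-01,  9.55566171e-01,
         3.74715411e+02],
       [ 0.00000000e+00,  0.00000000e+00,  0.00000000e+00,
         1.00000000e+00]])}
housing []
blank []
axis_l []
axis_r []
grip_l []
grip_r []
pin_l []
pin_r []
fixture []
1.5
```

View pics/a_scene.png

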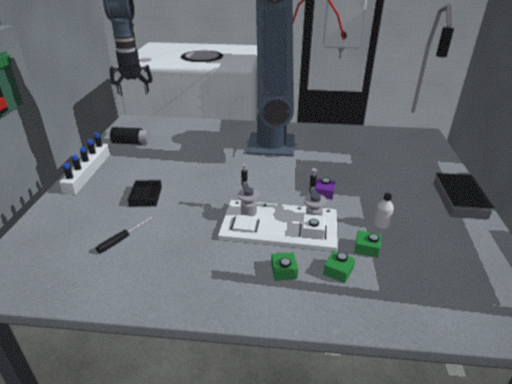

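View pics/a_side.png

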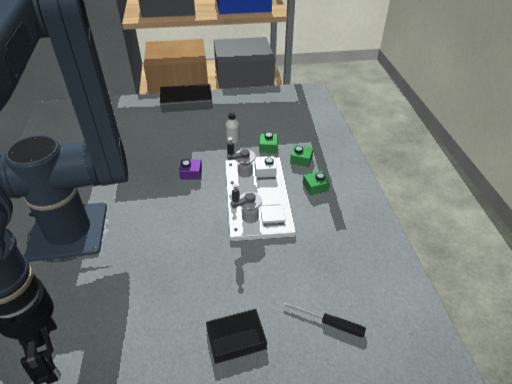

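```bash
cat > h.py <<'E'
from cell import ctrl, imaging
import cv2, numpy as np
from scipy.spatial.transform import Rotation as R
def ray(c,px):
    K=c['intrinsics'];E=c['extrinsics']
    d=np.array([(px[0]-K[0,2])/K[0,0],-(px[1]-K[1,2])/K[1,1],-1.])
    return E[:3,3],E[:3,:3]@d
def atz(c,px,z):
    o,d=ray(c,px);return o+d*(z-o[2])/d[2]
def tri(p1,p2,c1,c2):
    o1,d1=ray(c1,p1);o2,d2=ray(c2,p2)
    A=np.stack([d1,-d2],1);t=np.linalg.lstsq(A,o2-o1,rcond=None)[0]
    a=o1+d1*t[0];b=o2+d2*t[1];return (a+b)/2,np.linalg.norm(a-b)
E
python3 - <<'E'
from h import *
np.set_printoptions(precision=1,suppress=True)
s=imaging.get_calibration("scene");d=imaging.get_calibration("side")
print("pinL(left)",tri((313,169),(226,139),s,d));print("pinR",tri((246,163),(236,185),s,d))
print("axL",tri((314,205),(243,162),s,d),atz(s,(314,205),60),atz(d,(243,162),60))
print("axR",tri((249,199),(250,207),s,d),atz(s,(249,199),60),atz(d,(250,207),60))
print("blank",tri((247,226),(273,216),s,d));print("h",tri((310,231),(301,162),s,d))
E
python3 -c "
import cv2
for n,(x,y) in (('scene',(200,130)),('side',(170,110))):
    i=cv2.imread(f'pics/a_{n}.png')[y:y+140,x:x+190];cv2.imwrite(f'pics/a_{n}_z.png',cv2.resize(i,None,fx=4,fy=4,interpolation=cv2.INTER_CUBIC))
"
```

```text
pinL(left) (array([470.6, 151.3, 161. ]), np.float64(1.149839186501337))
pinR (array([474.2, -53.1, 165.8]), np.float64(11.87100711931683))
axL (array([519.6, 160. ,  63. ]), np.float64(3.2421859979193974)) [513.  161.5  60. ] [520.5 161.4  60. ]
axR (array([512.7, -39.4,  63.3]), np.float64(9.47998717177252)) [501.5 -37.3  60. ] [515.  -41.9  60. ]
blank (array([580.9, -37.6,  13.1]), np.float64(7.5988787414924))
h (array([691. , 131.9,  83.3]), np.float64(35.66497924220672))
```

View pics/a_scene_z.png

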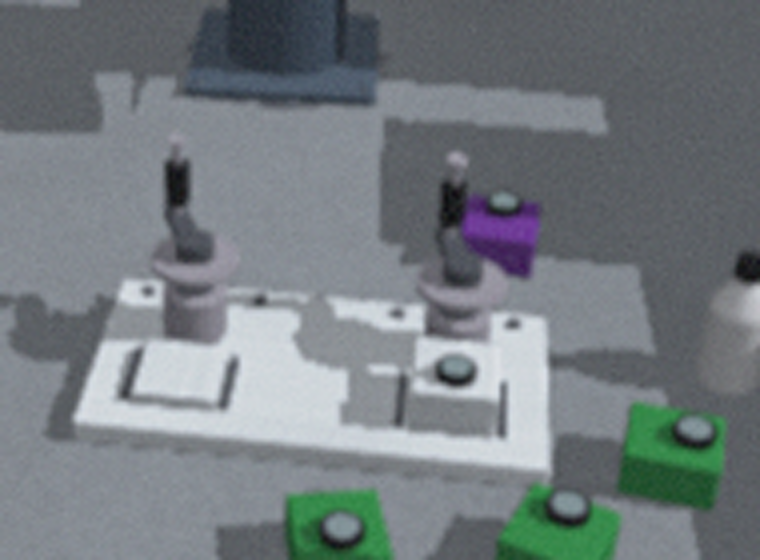

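View pics/a_side_z.png

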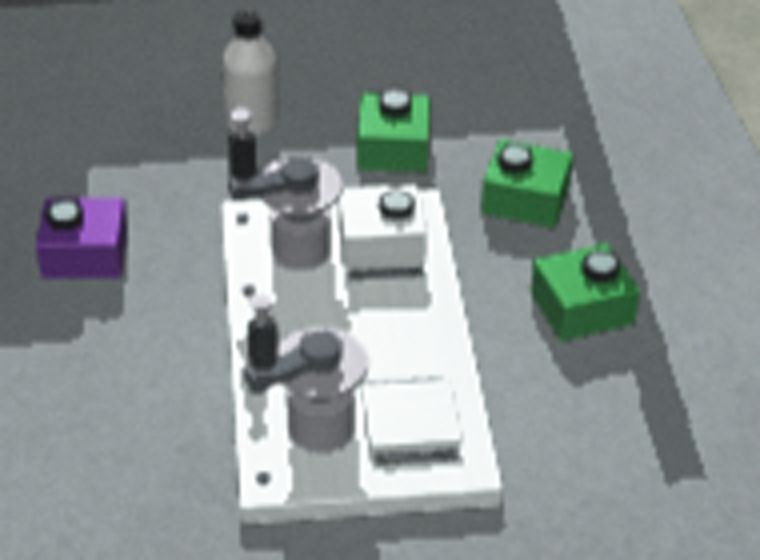

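View pics/a_wrist.png

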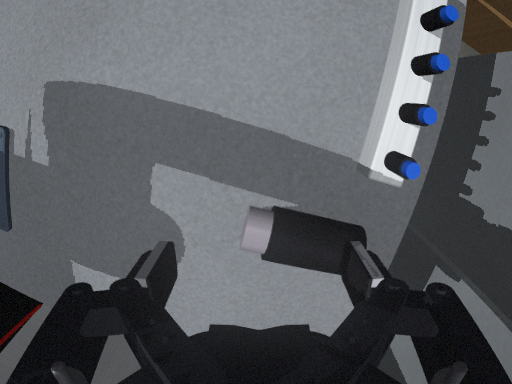

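```bash
python3 - <<'E'
from h import *
np.set_printoptions(precision=3,suppress=True)
s=ctrl.get_state();q=s['orientation'];M=R.from_quat(q,scalar_first=True).as_matrix();print(M, s['tool_pos'],s['wrist_force'])
C=imaging.get_calibration("wrist")['extrinsics'];print("cam in tool",M.T@(C[:3,3]-s['tool_pos']),"\n",M.T@C[:3,:3])
s_=imaging.get_calibration("scene");d=imaging.get_calibration("side")
# hand-read pixels from zooms: pin top left
pl=(200+457/4,130+160/4);pd=(170+241/4,110+117/4)
print("pin",tri(pl,pd,s_,d))
# sleeve top centre ~
print("sleeve top",tri((200+455/4,130+180/4),(170+242/4,110+134/4),s_,d))
print("hub",tri((200+463/4,130+252/4),(170+300/4,110+168/4),s_,d))
E
```

```text
[[ 0.244 -0.     0.97 ]
 [-0.97  -0.     0.244]
 [ 0.    -1.    -0.   ]] [ 128.229 -509.102  231.308] [0.298 0.021 0.403]
cam in tool [  -0.237 -143.399   73.581] 
 [[ 1.    -0.001  0.002]
 [ 0.002  0.295 -0.956]
 [ 0.     0.956  0.295]]
pin (array([482.002, 152.763, 161.358]), np.float64(5.110941675464188))
sleeve top (array([482.334, 153.008, 144.888]), np.float64(4.091404478553999))
hub (array([524.979, 159.081, 106.592]), np.float64(9.886259883049574))
```

Call:
play_rows(series=[[-46,2,42,0,-8,0,60],[-93,4,83,0,-17,0,60],[-139,6,125,0,-25,0,60],[-185,8,167,0,-34,0,60],[-232,10,209,0,-42,0,60],[-278,12,250,0,-50,0,60],[-324,14,292,0,-59,0,60],[-371,16,334,0,-67,0,60],[-417,18,376,0,-76,0,60],[-463,20,417,0,-84,0,60],[-510,21,459,0,-92,0,60],[-556,21,501,0,-101,0,60],[-556,21,501,0,-101,0,60],[-556,21,501,0,-101,0,60]])

```text
time: 3.25
tool_pos: [477.8, 152.3, 210.1]
orientation: [-0.69, 0.69, 0.153, -0.154]
wrist_force: [0.8, -0.1, 0.1]
opening: 60.3
```

```bash
cat >> h.py <<'E'
def wray(c,px):
    K=c['intrinsics'];E=c['extrinsics']
    u=np.array([px[0]-K[0,2],px[1]-K[1,2]])/K[0,0];r=np.linalg.norm(u)+1e-9
    d=np.array([u[0]/r*np.sin(r),-u[1]/r*np.sin(r),-np.cos(r)])
    return E[:3,3],E[:3,:3]@d
def watz(c,px,z):
    o,d=wray(c,px);return o+d*(z-o[2])/d[2]
def wproj(c,P):
    E=c['extrinsics'];p=E[:3,:3].T@(np.array(P)-E[:3,3]);p=p*[1,-1,-1]
    r=np.arctan2(np.hypot(p[0],p[1]),p[2]);u=p[:2]/np.hypot(p[0],p[1])*r*c['intrinsics'][0,0]
    return u+c['intrinsics'][:2,2]
def snap(n,tag):
    p,d=imaging.read_camera(n);cv2.imwrite(f"pics/{tag}.png",cv2.cvtColor(p,cv2.COLOR_RGB2BGR));return p,d
E
python3 - <<'E'
from h import *
np.set_printoptions(precision=2,suppress=True)
s=ctrl.get_state();print(s['time'],s['joints'],s['tool_pos'],s['wrist_force'],R.from_quat(s['orientation'],scalar_first=True).as_matrix())
c=imaging.get_calibration("wrist");p,d=snap("wrist","b_wrist")
for t in("pin_l","grip_l","axis_l"):
  for r in imaging.landmark_of("wrist",t):
    px=np.array(r['point'])*[512,384];print(t,r['confidence'],px,watz(c,px,{"pin_l":166,"grip_l":110,"axis_l":60}[t]))
E
```

```text
3.25 [ 0.18 -0.02 -0.01  1.58 -0.    1.31] [477.84 152.28 210.12] [ 0.8  -0.1   0.08] [[ 0.91 -0.   -0.42]
 [ 0.42 -0.    0.91]
 [-0.   -1.   -0.  ]]
pin_l 0.72 [262.91 221.11] [480.32 149.95 166.  ]
pin_l 0.36 [357.22  18.01] [476.51 300.56 166.  ]
grip_l 0.87 [262.4  192.31] [479.15 152.93 110.  ]
axis_l 0.97 [224.2 314.5] [512.32 -28.93  60.  ]
```

View pics/b_wrist.png

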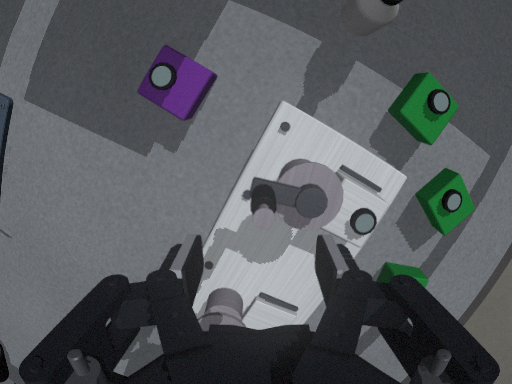

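```bash
python3 - <<'E'
from h import *
np.set_printoptions(precision=1,suppress=True)
c=imaging.get_calibration("wrist")
for z in (95,100,105,110): 
    a=watz(c,(311,201),z); print(z,a, np.hypot(*(a[:2]-[480,151.5])))
print("hous lens",watz(c,(364,221),20+4+47),"disc",[watz(c,(311,196),z) for z in(70,80,90)])
p,d=imaging.read_camera("wrist")
for px in((311,201),(264,188),(264,200),(264,208),(262,216),(285,191),(364,221)): print(px,d[px[1],px[0]], end=' ');\
 o,v=(c['extrinsics'][:3,3],wray(c,px)[1]); ax=-c['extrinsics'][:3,2]; print(o+v*d[px[1],px[0]]/(v@ax))
i=cv2.imread("pics/b_wrist.png")[150:260,210:370];cv2.imwrite("pics/b_z.png",cv2.resize(i,None,fx=5,fy=5,interpolation=cv2.INTER_CUBIC))
E
```

```text
95 [526.6 159.   95. ] 47.176936605948335
100 [525.  160.1 100. ] 45.82092332957211
105 [523.4 161.3 105. ] 44.50992740965983
110 [521.8 162.4 110. ] 43.24804292956656
hous lens [598.7 157.9  71. ] disc [array([531.9, 157.9,  70. ]), array([528.9, 160.1,  80. ]), array([525.8, 162.2,  90. ])]
(311, 201) 262.34738 [523.1 161.5 106.1]
(264, 188) 231.63567 [476.2 161.5 132.2]
(264, 200) 219.71353 [478.1 156.7 146.2]
(264, 208) 199.53435 [477.2 157.8 166.9]
(262, 216) 201.0309 [478.5 152.1 167.1]
(285, 191) 264.36618 [498.7 158.9 101.6]
(364, 221) 310.0548 [600.6 157.1  67.5]
```

View pics/b_z.png

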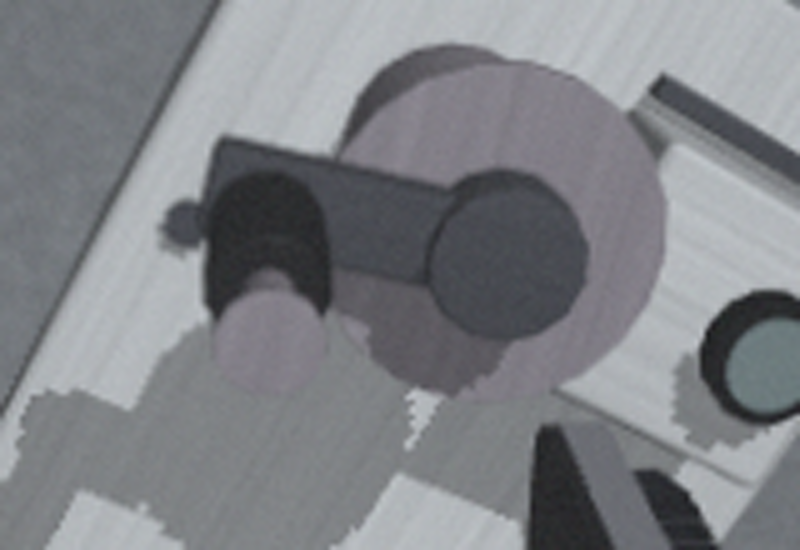

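Call:
play_rows(series=[[1,25,-1,0,0,0,45],[1,50,-2,0,0,0,45],[1,70,-2,0,0,0,45],[1,85,-2,0,0,0,45],[1,91,-2,0,0,0,45],[1,91,-2,0,0,0,30],[1,91,-2,0,0,0,30]])

```text
time: 4.38
tool_pos: [480.7, 151.2, 120.3]
orientation: [-0.69, 0.69, 0.155, -0.153]
wrist_force: [0.7, -0.5, 0.5]
opening: 30.2
```

```bash
python3 - <<'E'
from h import *
np.set_printoptions(precision=2,suppress=True)
s=ctrl.get_state();print(s['time'],s['tool_pos'],s['wrist_force'],s['opening'])
snap("wrist","c_wrist");snap("side","c_side")
i=cv2.imread("pics/c_side.png")[110:210,180:320];cv2.imwrite("pics/c_sz.png",cv2.resize(i,None,fx=5,fy=5,interpolation=cv2.INTER_CUBIC))
E
```

```text
4.375 [480.67 151.17 120.34] [ 0.69 -0.48  0.53] 30.20794976973632
```

View pics/c_wrist.png

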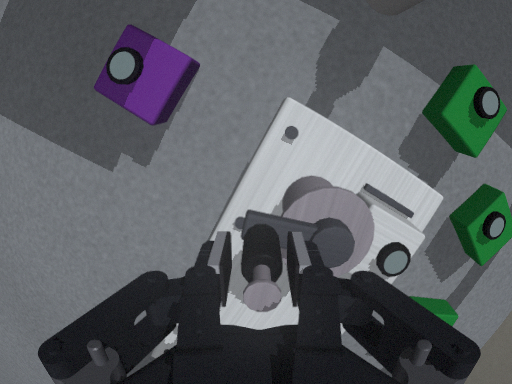

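View pics/c_sz.png

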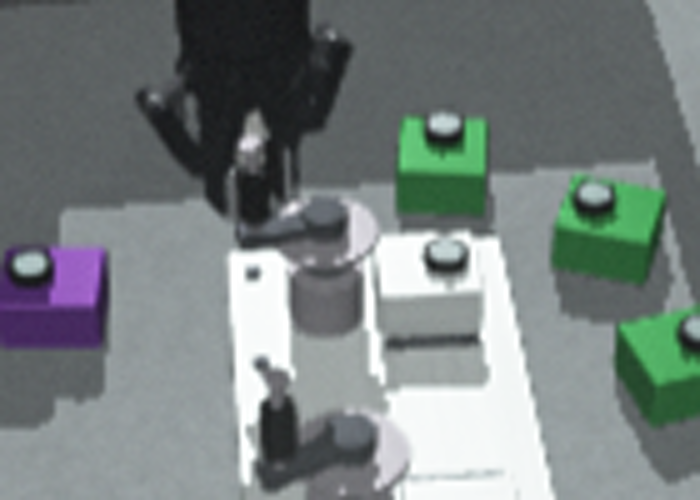

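```bash
python3 - <<'E'
from h import *
np.set_printoptions(precision=1,suppress=True)
c=imaging.get_calibration("wrist")
p,d=imaging.read_camera("wrist");ax=-c['extrinsics'][:3,2]
def P(px):
    o,v=wray(c,px);return o+v*d[px[1],px[0]]/(v@ax)
for px in((262,293),(262,285),(262,300),(245,293),(279,293),(332,241),(335,238)): print(px,P(px))
print(wproj(c,[480,151.3,167]))
E
```

```text
(262, 293) [479.1 154.  166.3]
(262, 285) [477.  158.4 167.5]
(262, 300) [480.6 150.8 166.5]
(245, 293) [472.8 151.5 166.9]
(279, 293) [485.  157.3 167.1]
(332, 241) [521.2 165.5 105.8]
(335, 238) [521.7 168.2 106.2]
[261.2 299.5]
```

Call:
play_rows(series=[[0,0,0,0,0,0,22],[0,0,0,0,0,0,16],[0,0,0,0,0,0,10],[0,0,0,0,0,0,10]])

```text
time: 5.03
tool_pos: [481.1, 151.4, 119.8]
orientation: [0.69, -0.69, -0.155, 0.153]
wrist_force: [4.1, 1.8, 0.3]
opening: 17.9
```

```bash
python3 - <<'E'
from h import *
np.set_printoptions(precision=2,suppress=True)
for k in range(4):
  s=ctrl.get_state();print(s['time'],s['tool_pos'],s['wrist_force'],s['ft_torque'],s['opening'])
  if k==0: snap("wrist","d_wrist")
  else: snap("side","d_side")
E
```

```text
5.025 [481.09 151.45 119.82] [4.07 1.78 0.3 ] [ 0.44 -0.9  -0.01] 17.912364321921903
5.075 [481.08 151.41 119.81] [4.27 2.12 0.16] [ 0.44 -0.98  0.04] 18.073572704331056
5.125 [481.04 151.42 119.8 ] [ 5.17  3.48 -0.12] [ 0.48 -1.03  0.01] 18.060976891891578
5.175 [481.07 151.39 119.83] [5.04 1.19 0.2 ] [ 0.49 -1.09 -0.01] 18.167203066823667
```

View pics/d_wrist.png

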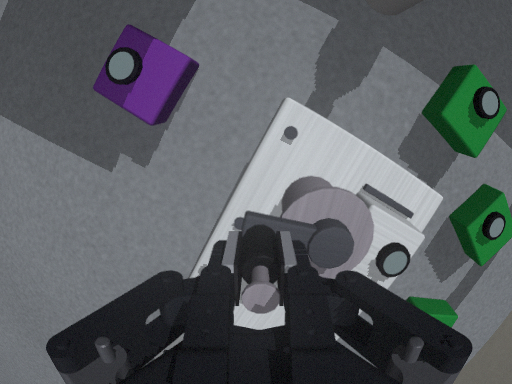

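```bash
cat >> h.py <<'E'
def P3(c,d,px):
    o,v=wray(c,px);return o+v*d[px[1],px[0]]/(v@-c['extrinsics'][:3,2])
def cap(tag=None):
    s=ctrl.get_state();c=imaging.get_calibration("wrist");p,d=imaging.read_camera("wrist")
    if tag: cv2.imwrite(f"pics/{tag}.png",cv2.cvtColor(p,cv2.COLOR_RGB2BGR))
    C=np.array([523.9,161.6]); t=s['tool_pos'][:2]
    # cap height: highest points near tool axis line
    zs=[];
    for u in range(244,282,2):
        for v in range(262,322,2):
            if d[v,u]>0:
                q=P3(c,d,(u,v))
                if np.hypot(*(q[:2]-t))<5 and 145<q[2]<185: zs.append(q[2])
    f=s['wrist_force']; r=t-C
    print("t %.2f tcp %s F %s op %.1f ang %.1f rad %.1f capz %.2f n%d"%(s['time'],np.round(s['tool_pos'],1),np.round(f,1),s['opening'],np.degrees(np.arctan2(r[1],r[0]))%360,np.hypot(*r),np.median(zs) if zs else 0,len(zs)))
E
python3 - <<'E'
from h import *
cap("e0")
M=R.from_quat(ctrl.get_state()['orientation'],scalar_first=True).as_matrix()
u=lambda a:45*np.array([np.cos(np.radians(a)),np.sin(np.radians(a)),0])
def rows(a0,seq):
    return [[round(float(x),1) for x in (M.T@(u(a)-u(a0)))[[0,2]]] for a in seq]
a0=193
print(rows(a0,[a0+k*8 for k in range(1,6)]))
a=a0+40
while a<a0+340:
    print(a-a0,rows(a,[a+7.5,a+15])); a+=15
E
```

```text
t 5.22 tcp [481.1 151.4 119.8] F [ 4.2  2.5 -0. ] op 18.5 ang 193.4 rad 44.0 capz 166.34 n149
[[-0.9, -6.2], [-0.9, -12.5], [-0.0, -18.7], [1.7, -24.8], [4.2, -30.5]]
40 [[3.1, -5.0], [6.8, -9.6]]
55 [[4.3, -4.0], [9.0, -7.5]]
70 [[5.2, -2.8], [10.7, -4.9]]
85 [[5.7, -1.4], [11.6, -2.0]]
100 [[5.9, 0.2], [11.7, 1.1]]
115 [[5.6, 1.7], [11.0, 4.1]]
130 [[5.0, 3.1], [9.6, 6.8]]
145 [[4.0, 4.3], [7.5, 9.0]]
160 [[2.8, 5.2], [4.9, 10.7]]
175 [[1.4, 5.7], [2.0, 11.6]]
190 [[-0.2, 5.9], [-1.1, 11.7]]
205 [[-1.7, 5.6], [-4.1, 11.0]]
220 [[-3.1, 5.0], [-6.8, 9.6]]
235 [[-4.3, 4.0], [-9.0, 7.5]]
250 [[-5.2, 2.8], [-10.7, 4.9]]
265 [[-5.7, 1.4], [-11.6, 2.0]]
280 [[-5.9, -0.2], [-11.7, -1.1]]
295 [[-5.6, -1.7], [-11.0, -4.1]]
310 [[-5.0, -3.1], [-9.6, -6.8]]
325 [[-4.0, -4.3], [-7.5, -9.0]]
```

Call:
play_rows(series=[[-0.5,0,-6.2,0,0,0,10],[-0.5,0,-12.5,0,0,0,10],[0.4,0,-18.7,0,0,0,10],[2.1,0,-24.8,0,0,0,10],[4.6,0,-30.5,0,0,0,10],[4.6,0,-30.5,0,0,0,10]])

```text
time: 6.02
tool_pos: [497.0, 125.5, 119.1]
orientation: [0.691, -0.69, -0.154, 0.154]
wrist_force: [2.7, 3.9, -0.4]
opening: 18.1
```

```bash
python3 -c "
from h import *
cap('e1');cap()"
```

```text
t 6.03 tcp [497.  125.5 119.1] F [ 2.7  3.9 -0.4] op 18.1 ang 233.3 rad 45.0 capz 167.45 n140
t 6.08 tcp [497.  125.5 119.2] F [ 2.7  3.7 -0.2] op 18.0 ang 233.3 rad 45.0 capz 167.32 n142
```

View pics/e1.png

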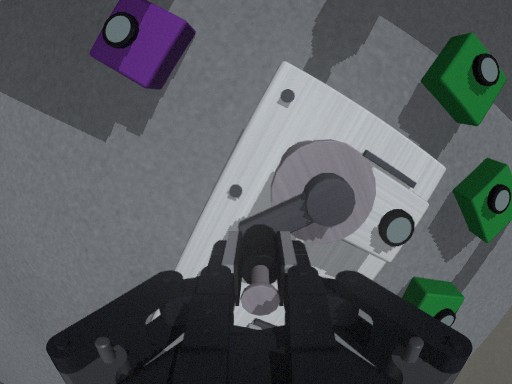

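Call:
play_rows(series=[[3.1,0,-5.0,0,0,0,10],[6.8,0,-9.6,0,0,0,10],[6.8,0,-9.6,0,0,0,10]])

```text
time: 6.5
tool_pos: [507.5, 119.3, 119.0]
orientation: [-0.69, 0.69, 0.154, -0.154]
wrist_force: [0.7, 4.2, 0.1]
opening: 17.9
```

```bash
python3 -c "
from h import *
cap()"
```

```text
t 6.50 tcp [507.5 119.3 119. ] F [0.7 4.2 0.1] op 17.9 ang 248.7 rad 45.4 capz 167.71 n138
```

Call:
play_rows(series=[[4.3,0,-4.0,0,0,0,10],[9.0,0,-7.5,0,0,0,10],[9.0,0,-7.5,0,0,0,10]])

```text
time: 6.92
tool_pos: [519.0, 116.2, 119.1]
orientation: [-0.69, 0.69, 0.154, -0.154]
wrist_force: [0.2, 2.8, -0.1]
opening: 18.3
```

```bash
python3 -c "
from h import *
cap()"
```

```text
t 6.92 tcp [519.  116.2 119.1] F [ 0.2  2.8 -0.1] op 18.3 ang 263.9 rad 45.7 capz 167.98 n146
```

Call:
play_rows(series=[[5.2,0,-2.8,0,0,0,10],[10.7,0,-4.9,0,0,0,10],[10.7,0,-4.9,0,0,0,10]])

```text
time: 7.35
tool_pos: [531.1, 116.3, 119.2]
orientation: [-0.69, 0.691, 0.154, -0.154]
wrist_force: [-0.5, 0.9, 0.5]
opening: 18.0
```

```bash
python3 -c "
from h import *
cap()"
```

```text
t 7.35 tcp [531.1 116.3 119.2] F [-0.5  0.9  0.5] op 18.0 ang 279.1 rad 45.9 capz 168.23 n150
```

Call:
play_rows(series=[[5.7,0,-1.4,0,0,0,10],[11.6,0,-2.0,0,0,0,10],[11.6,0,-2.0,0,0,0,10]])

```text
time: 7.78
tool_pos: [543.0, 119.6, 119.5]
orientation: [-0.69, 0.691, 0.154, -0.153]
wrist_force: [0.1, -0.5, -0.1]
opening: 18.2
```

```bash
python3 -c "
from h import *
cap('e2')"
```

```text
t 7.78 tcp [543.  119.6 119.5] F [ 0.1 -0.5 -0.1] op 18.2 ang 294.4 rad 46.1 capz 168.42 n150
```

Call:
play_rows(series=[[5.9,0,0.2,0,0,0,10],[11.7,0,1.1,0,0,0,10],[11.7,0,1.1,0,0,0,10]])

```text
time: 8.2
tool_pos: [553.4, 126.0, 119.6]
orientation: [-0.69, 0.69, 0.155, -0.153]
wrist_force: [2.1, -1.6, 0.5]
opening: 17.5
```

```bash
python3 -c "
from h import *
cap()"
```

```text
t 8.20 tcp [553.4 126.  119.6] F [ 2.1 -1.6  0.5] op 17.5 ang 309.6 rad 46.2 capz 168.52 n170
```

Call:
play_rows(series=[[5.6,0,1.7,0,0,0,10],[11.0,0,4.1,0,0,0,10],[11.0,0,4.1,0,0,0,10]])

```text
time: 8.62
tool_pos: [561.6, 135.1, 119.6]
orientation: [0.69, -0.69, -0.155, 0.153]
wrist_force: [4.9, -2.5, 0.4]
opening: 18.0
```

```bash
python3 -c "
from h import *
cap('e3')"
```

```text
t 8.62 tcp [561.6 135.1 119.6] F [ 4.9 -2.5  0.4] op 18.0 ang 324.8 rad 46.1 capz 161.51 n130
```

View pics/e3.png

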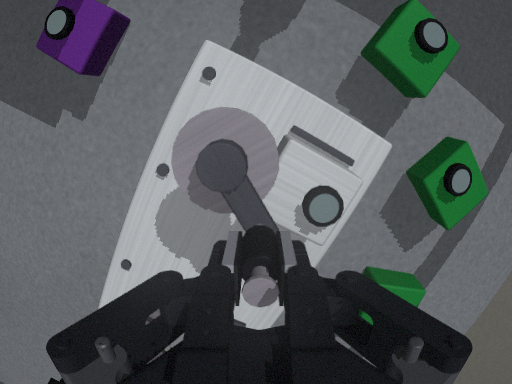

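```bash
python3 - <<'E'
from h import *
cap()
M=R.from_quat(ctrl.get_state()['orientation'],scalar_first=True).as_matrix()
u=lambda a:45*np.array([np.cos(np.radians(a)),np.sin(np.radians(a)),0])
a=193+40+15*6; print(a)
for n in (120,120,124):
    k=n//8
    print(n,[[round(float(x),1) for x in (M.T@(u(a-8*i)-u(a)))[[0,2]]] for i in range(1,k+1)]); a-=n
E
```

```text
t 8.68 tcp [561.5 135.  119.7] F [ 4.2 -1.1  0.3] op 17.5 ang 324.7 rad 46.1 capz 161.38 n129
323
120 [[-5.7, -2.5], [-11.8, -4.3], [-18.0, -5.1], [-24.3, -5.1], [-30.5, -4.2], [-36.5, -2.4], [-42.3, 0.1], [-47.6, 3.5], [-52.4, 7.5], [-56.6, 12.2], [-60.0, 17.4], [-62.8, 23.1], [-64.7, 29.0], [-65.8, 35.2], [-66.0, 41.5]]
120 [[0.7, 6.2], [2.2, 12.3], [4.6, 18.1], [7.7, 23.6], [11.6, 28.5], [16.1, 32.9], [21.2, 36.5], [26.8, 39.5], [32.7, 41.6], [38.8, 42.9], [45.1, 43.3], [51.4, 42.8], [57.5, 41.5], [63.4, 39.4], [68.9, 36.4]]
124 [[5.1, -3.7], [9.6, -8.1], [13.4, -13.0], [16.5, -18.5], [18.9, -24.3], [20.4, -30.4], [21.0, -36.7], [20.8, -42.9], [19.7, -49.1], [17.7, -55.1], [15.0, -60.7], [11.4, -65.9], [7.2, -70.6], [2.4, -74.6], [-2.9, -77.9]]
```

Call:
play_rows(series=[[-5.3,0.2,-2.5,0,0,0,10],[-11.4,0.4,-4.3,0,0,0,10],[-17.6,0.6,-5.1,0,0,0,10],[-23.9,0.8,-5.1,0,0,0,10],[-30.1,1.0,-4.2,0,0,0,10],[-36.1,1.2,-2.4,0,0,0,10],[-41.9,1.4,0.1,0,0,0,10],[-47.2,1.6,3.5,0,0,0,10],[-52.0,1.8,7.5,0,0,0,10],[-56.2,2.0,12.2,0,0,0,10],[-59.6,2.2,17.4,0,0,0,10],[-62.4,2.4,23.1,0,0,0,10],[-64.3,2.6,29.0,0,0,0,10],[-65.4,2.7,35.2,0,0,0,10],[-65.6,2.7,41.5,0,0,0,10],[-65.6,2.7,41.5,0,0,0,10]])

```text
time: 10.72
tool_pos: [483.2, 145.1, 116.8]
orientation: [0.691, -0.689, -0.155, 0.154]
wrist_force: [2.0, 2.1, -0.3]
opening: 18.1
```

```bash
python3 -c "
from h import *
cap('f1')"
```

```text
t 10.72 tcp [483.2 145.1 116.8] F [ 2.   2.1 -0.3] op 18.1 ang 202.1 rad 44.0 capz 158.92 n108
```

View pics/f1.png

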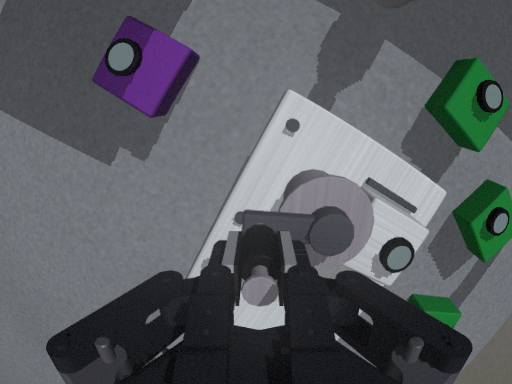

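Call:
play_rows(series=[[0.7,0.2,6.2,0,0,0,10],[2.2,0.4,12.3,0,0,0,10],[4.6,0.6,18.1,0,0,0,10],[7.7,0.8,23.6,0,0,0,10],[11.6,1.0,28.5,0,0,0,10],[16.1,1.2,32.9,0,0,0,10],[21.2,1.4,36.5,0,0,0,10],[26.8,1.6,39.5,0,0,0,10],[32.7,1.8,41.6,0,0,0,10],[38.8,2.0,42.9,0,0,0,10],[45.1,2.2,43.3,0,0,0,10],[51.4,2.4,42.8,0,0,0,10],[57.5,2.6,41.5,0,0,0,10],[63.4,2.7,39.4,0,0,0,10],[68.9,2.7,36.4,0,0,0,10],[68.9,2.7,36.4,0,0,0,10]])

```text
time: 12.78
tool_pos: [530.5, 206.2, 113.8]
orientation: [0.69, -0.69, -0.154, 0.154]
wrist_force: [-0.4, -4.1, -0.6]
opening: 18.5
```

```bash
python3 - <<'E'
from h import *
cap('f2')
M=R.from_quat(ctrl.get_state()['orientation'],scalar_first=True).as_matrix()
u=lambda a:45*np.array([np.cos(np.radians(a)),np.sin(np.radians(a)),0])
a=83
print([[round(float(x),1) for x in (M.T@(u(a-i)-u(a)))[[0,2]]] for i in (120,125,130)])
E
```

```text
t 12.78 tcp [530.5 206.2 113.8] F [-0.4 -4.1 -0.6] op 18.5 ang 81.5 rad 45.1 capz 156.31 n100
[[-2.9, -77.9], [-6.4, -79.6], [-10.1, -80.9]]
```

Call:
play_rows(series=[[5.1,0.2,-3.7,0,0,0,10],[9.6,0.4,-8.1,0,0,0,10],[13.4,0.6,-13.0,0,0,0,10],[16.5,0.8,-18.5,0,0,0,10],[18.9,1.0,-24.3,0,0,0,10],[20.4,1.2,-30.4,0,0,0,10],[21.0,1.4,-36.7,0,0,0,10],[20.8,1.6,-42.9,0,0,0,10],[19.7,1.8,-49.1,0,0,0,10],[17.7,2.0,-55.1,0,0,0,10],[15.0,2.2,-60.7,0,0,0,10],[11.4,2.4,-65.9,0,0,0,10],[7.2,2.6,-70.6,0,0,0,10],[2.4,2.7,-74.6,0,0,0,10],[-2.9,2.7,-77.9,0,0,0,10],[-10.1,2.7,-80.9,0,0,0,10],[-10.1,2.7,-80.9,0,0,0,10],[-10.1,2.7,-80.9,0,0,0,10]])

```text
time: 15.08
tool_pos: [554.7, 127.4, 110.9]
orientation: [-0.689, 0.691, 0.153, -0.154]
wrist_force: [1.6, -3.1, -0.0]
opening: 17.3
```

```bash
python3 - <<'E'
from h import *
cap('g1');cap()
snap("scene","g_scene");snap("side","g_side")
for n,(x,y) in (('scene',(200,130)),('side',(170,110))):
    i=cv2.imread(f'pics/g_{n}.png')[y:y+140,x:x+190];cv2.imwrite(f'pics/g_{n}_z.png',cv2.resize(i,None,fx=4,fy=4,interpolation=cv2.INTER_CUBIC))
E
```

```text
t 15.07 tcp [554.7 127.4 110.9] F [ 1.6 -3.1 -0. ] op 17.3 ang 311.9 rad 46.0 capz 153.40 n86
t 15.12 tcp [554.8 127.5 110.9] F [ 1.2 -4.4 -0. ] op 17.9 ang 312.2 rad 46.0 capz 153.44 n89
```

View pics/g1.png

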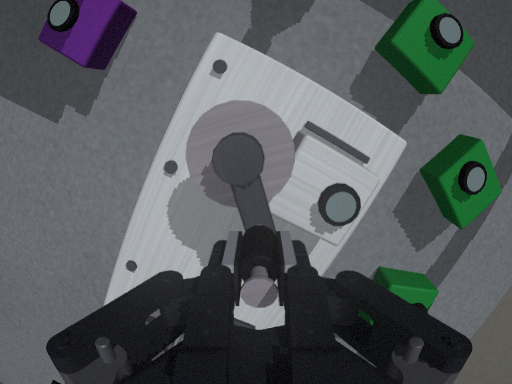

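View pics/g_side_z.png

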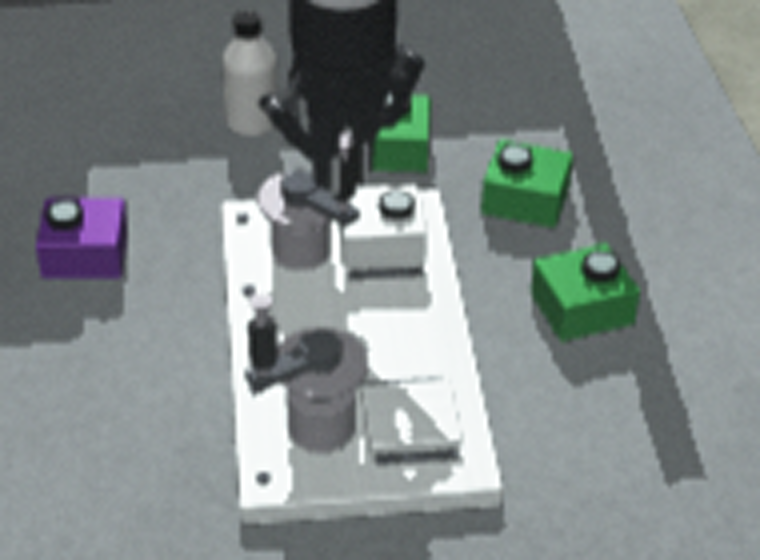

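View pics/g_scene_z.png

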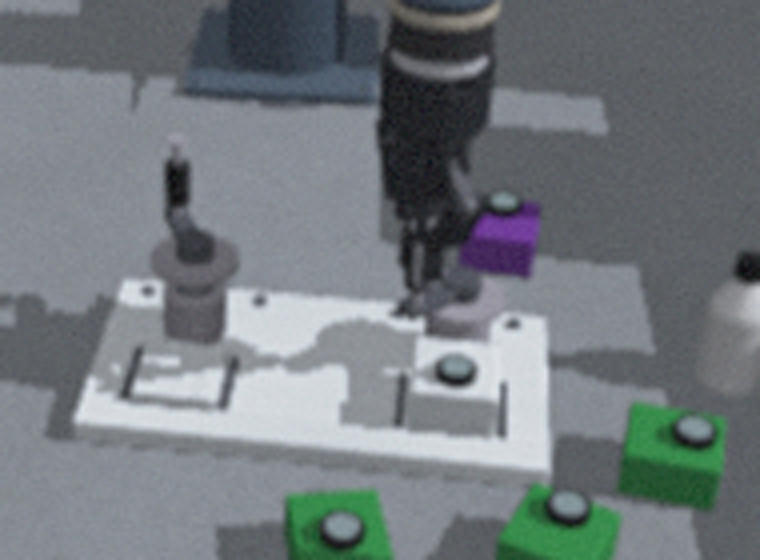

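```bash
python3 -c "
from h import *
cap();print(ctrl.close_job())"
```

```text
t 15.28 tcp [555.2 127.9 111. ] F [ 1.9 -4.6  0.2] op 17.9 ang 312.9 rad 46.0 capz 153.43 n87
the job is handed in; nothing more can be done
None
```

I started the left station's screw, the one holding the lens housing, and handed the job in at about 15.3 s with the gripper still on its handle. No verdict was reported.

- **Backward turn:** I led the handle about 131° anticlockwise. The pin cap climbed slowly, then fell about 7 mm at once, between the crank angles of 310° and 325°. The exact drop point is known only to within that 15° step.
- **Forward turn:** I then turned clockwise about 372° as measured. Measured from the drop point itself that is between 357° and 372°. The pin cap sank another 8.0 mm during this turn.
- **Disagreement in the checks:** the drop read 7 mm where 8 mm was expected. I put that down to depth bias in the wrist camera. Both readings agree with a drop followed by one full turn.
- **Forces:** every wrist-force reading I took was about 6 N or less, and the handle was still gripped at 17.9 mm opening.
- **Surroundings:** in the last scene and side pictures the housing, blanking plate, right crank, bottle and green and purple blocks looked unmoved. I compared these by eye only. The tray and screwdriver were outside those close-ups, so I did not check them again.

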